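# Clip a coated plate and hold it over the dipping tank

### The arm

A 6-joint arm with a two-finger parallel gripper is mounted at the origin on a cart in front of the work surface, level with it; the furniture and walls round the work are solid. World frame = base frame: x ahead of the robot, y to its left, z up, the work surface at z = 0. Lengths are in mm, angles in rad, forces in N, time in s.
With the tool pointing down it reaches from about 250 to 850 mm from the base axis. Payload 12.5 kg.
Tool frame: the origin (TCP) lies midway between the tips of the shut fingers; the grasp point (between the pads) lies 19 mm behind it; z points along the fingers, y is the line along which they close (so a half turn about z gives the same grasp; the last joint's range is limited). The gripper opens to 93 mm and grips with 3 to 60 N. Pads are 15 mm wide; open, the fingers measure 128 mm over their backs; the gripper's body (75 mm by 188 mm) begins 65 mm behind the grasp point.
Start: joints at [1.201, 0.351, 1.652, -0, 1.139, -0.085], TCP at [154.499, 527.839, 196.133] pointing down, gripper open.
Joint ranges: [-2.75, 2.75], [-0.79, 2.1], [0.01, 2.65], [-1.57, 4.71], [0.07, 3.14], [-2.87, 2.87]. Speed limits (rad/s): [2.22, 2.22, 2.79, 3.14, 3.14, 3.14].

### API

Orientations are given as a unit quaternion [x, y, z, w].
In Python, from workcell import sensors, get_image, workorder, trace gives the robot as it stands.
- The arm moves only by the shell command python3 -m jog 'ROWS'. ROWS is JSON, a list of rows, each an object of numbers: "jaw": the opening, from 0 (shut) to 1 (fully open); "tx", "ty", "tz": the shift along the tool's x, y, z in units of 30 mm (1.0 is 30 mm); "wx", "wy", "wz": the turn, a rotation vector about the tool's x, y, z in degrees. A call has 1 to 8 rows; each row shifts and turns the commanded pose from where the row before left it, along the tool's axes as they then stand; what a row does not reach is not made up. A row lasts 1/12 s, in which the tool goes at most 41.7 mm and 7.16 degrees, less where a joint would pass 70% of its speed; a pose out of reach is approached as far as the arm can. A call is refused whole if a number of a shift passes 1 or a number of a turn 7.16, either way. A call with a gripper value outside its range is refused whole. The fingers move at their own pace and stop on an object; the grip force is fixed at half the most. Time passes only in rows, so rows that do not move let the fingers close. It gives the time, the measured TCP pose, the force, the opening and the grip force at its end, in the units of the state.
- sensors.observe(): the state, without advancing time (a new reading comes with each control period).
- get_image(name): name is "scene" or "top"; returns a dict with "frame" (400x640x3 uint8, red, green, blue), "depth" (400x640 float32, mm along the optical axis (not along the pixel's ray), 0 where there is no reading), "fx", "fy", "cx", "cy" (pixels), "k1" (the pictures are not rectified: a ray, as slopes to the right and down, at radius r is drawn at 1 + k1 r^2 times it, then the intrinsics apply), "R" (3x3) and "t" (3): a world point X has camera coordinates R X + t. Camera axes: x right, y down, z forward; pixel columns grow to the right and rows downward; lengths in mm; the calibration is good to about 2 mm. A picture is of the moment at which its call begins.
- workorder.sign_off(): hands the job in; it is judged then, once.
Trained networks look in the newest picture that a camera, given by its name, has taken for a name from the list of things; names that differ only in an ending like _2 or _b are one class to them, and where a whole thing is asked for, a point or a joint stands for the part that bears it (a point fixed in the world has none). Each returns a list of dicts, best first, with "conf" (0 to 1); they miss things now and then, are a little off and sometimes report something else, mostly with a low value. They report only what shows in the picture. A call takes as long as a camera call. They do not tell look-alikes from the thing itself.
- trace(name, camera): "mask" (400x640 bool, what is visible of it) and "rect" ([left, top, right, bottom] in pixels, round what is visible of it).
The state is a dict: "time_s": time; "joints": joint angles; "joint_velocities": joint speeds; "joint_torque": joint torques, N m; "eef_pos": TCP position; "tool_rot": TCP orientation; "ft_force": force on the tool from outside, world axes, zero at the start; "moment": the same for the moment, N m; "finger_gap": finger opening in mm; "gripper_force": force on a finger pad.
Only numpy, scipy, OpenCV 4.12 (cv2) and the standard library are available. Lean on these libraries where they do the work, as an engineer would, in place of code of your own. Each camera call takes 0.05 s, during which the arm holds its last target. There are 200 camera calls.

### The job

Take the sprung clip from its rest by the square stem and push it fully onto the top edge of the white plate standing in the plate stand, then lift the plate out by the clip and carry it clear of the row of bottles and glassware to the dipping tank. Finish still holding the clip, with the plate hanging still and upright about 15 mm above the slot in the tank's cover, centred over the slot and in line with it, ready to be dipped. The plate must never touch the tank, do not touch the plate with the fingers, and leave the bottles and the beaker where they stand.

Things in the scene. Friction and masses are not known exactly. Their poses are not given: they have to be found in the camera images.
- clip: Sprung edge clip, 86 mm high, 80 g, upright on its rest. Origin: level with the lips of its jaws, in the middle plane of the slot between them; z up, y along the edge it takes, x across. Steel jaws 32 mm wide in y, outer faces within x = -14 and 9 mm, hang from z = 38 to 0 mm under a black crossbar 50 mm long in y (z 24 to 38 mm) that lies on the rest. Lips flare to a mouth 12 mm wide.
- stem (a point): Point to grip, 60 mm above the clip's origin, axes as the clip's: middle of a black upright square stem, 16 x 16 mm, from z = 38 to 82 mm of the clip, with a 20 x 20 x 4 mm head on top.
- seat (a point): End of the clip's slot, 20 mm above the clip's origin: the plate's top edge stops here. Pushed straight down on a 4 mm edge, the jaws open by themselves (up to 15 N at first, less further on), then hold by friction. The plate lies against the fixed jaw's face, so its middle plane is the clip's plane x = 0.
- clip_jaw (a joint): Angle (rad) of the clip's sprung jaw: 0 shut (1.5 mm gap), about 0.11 with the 4 mm plate between the jaws.
- rest: Fixed aluminium rest of the clip: base 50 x 76 x 6 mm with two cheeks 50 mm high, 38 mm apart in y (inner faces). Origin: centre of its underside. The clip stands on it centred, its origin 26 mm above the bench, with the same yaw; it lifts straight up.
- plate: White rigid plate 70 mm wide (its y), 75 mm high (its z), 4 mm thick (its x), 45 g. Origin: middle of its lower edge. It stands upright in the plate stand's slot.
- plate_stand: Fixed grey plastic stand, base 74 x 104 mm, with one slot (74 x 6 mm, along its y) whose floor is 8 mm and whose rails' tops are 35 mm above the bench. Origin: centre of its underside. The plate stands in it centred, with the same yaw, its top edge 83 mm above the bench.
- tank: Fixed dipping tank 74 x 132 mm, 60 mm high: white walls and a flat steel cover with one slot through it, 22 mm wide (its x) and 100 mm long (its y). Small screw heads stand 2 mm above the cover. Origin: centre of its underside; z up.
- slot (a point): Centre of the slot, level with the top face of the tank's cover; axes as the tank's: x across the slot, y along it, z up.
- electrode_stand: Fixed equipment to keep clear of: a thin upright rod 310 mm high, its axis at x = +57, y = -36 mm from this origin, on a flat foot 116 x 104 x 14 mm round it; at 128 mm height an arm runs from the rod to an electrode (up to 200 mm high) at x = -130, y = +77 mm. Axes as the world's.
- beaker_blue: Glass beaker with blue contents, 62 mm diameter, 84 mm high; bystander, stands loose in the row between plate stand and tank. Origin: centre of its underside.
- bottle_blue: Bottle with blue cap, 54 mm diameter, 113 mm high; bystander in the row. Origin: centre of its underside.
- jar_amber: Brown glass bottle with black cap, 45 mm diameter, 87 mm high; bystander in the row. Origin: centre of its underside.
- bottle_green: Bottle with white cap and green contents, 49 mm diameter, 100 mm high; bystander in the row. Origin: centre of its underside.
Mind the look-alikes: they are no part of the job. There is more than one size of the clip; the job needs the middle-sized.

How it is judged:
By the outcome, as a careful person would: the job done as asked, in the order asked, and still so for the second after the job is handed in, while the arm keeps its last pose, push and grip.
It also fails if it takes over 54 s, if anything falls off the work surface, if the arm or the gripper's body presses on something with over 40 N, if the wrist force passes 120 N, or if a joint passes its speed limit or range.

## Working session

There is one attempt and no reset: what is moved stays moved. The work goes in short steps, Python scripts to look and compute and a shell command to move; the robot and the scene stay as the last step left them, time stands still between calls to the robot, and variables do not carry over. Pictures are saved under pics/ and viewed, at most 14 in all, crops included, and the job is handed in when it is done.

```bash
mkdir -p pics; ls
python3 - <<'E'
from workcell import sensors,get_image
import cv2
s=sensors.observe();print({k:s[k] for k in('time_s','eef_pos','tool_rot','finger_gap')})
for n in('scene','top'):
    g=get_image(n);cv2.imwrite(f'pics/{n}0.png',g['frame'][:,:,::-1]);print(n,g['fx'],g['fy'],g['cx'],g['cy'],g['k1'],g['R'],g['t'])
E
```

```text
pics
{'time_s': 0.0, 'eef_pos': array([154.3711293 , 527.48475927, 195.58231423]), 'tool_rot': array([ 1.41940094e-01,  9.89875070e-01, -5.79293671e-04, -1.43160904e-04]), 'finger_gap': 93.00798299485373}
scene 482.48021165823 482.48021165823 323.8586620135654 197.48170606738373 -0.07614269062225418 [[ 0.70353001 -0.71061703  0.00830433]
 [-0.41887985 -0.42408541 -0.80292666]
 [ 0.5740951   0.56140449 -0.59601997]] [-448.03696693  217.5503612   940.15546197]
top 383.8501295250454 383.8501295250454 312.5316274351839 197.7386925439306 -0.07430482791856574 [[ 0.02926904 -0.9993478  -0.0211492 ]
 [-0.98673813 -0.02550722 -0.16030361]
 [ 0.1596596   0.02556066 -0.98684115]] [-117.84864788  513.06440071 1101.81876962]
```

View pics/scene0.png

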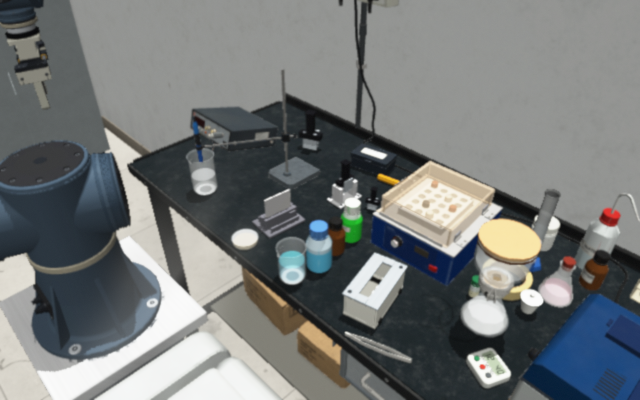

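View pics/top0.png

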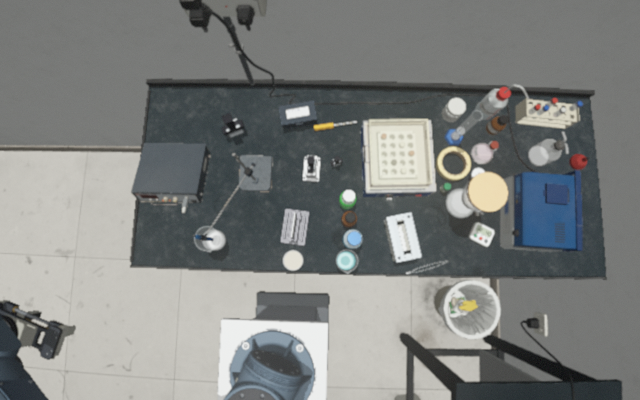

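The scene shows clip candidates at about (345,185) on an aluminium rest, (373,197) small, and (311,132) large and farther back. In the top view they are at (312,165), (337,162) and (233,126). The stand with the plate is at scene (278,212), and the tank is at (375,290). Next I'll measure and take an enlarged crop.

```bash
cat > h.py <<'E'
import numpy as np,cv2
from workcell import sensors,get_image,trace
def cloud(g,mask=None):
    d=g['depth'];K=np.array([[g['fx'],0,g['cx']],[0,g['fy'],g['cy']],[0,0,1.]])
    if mask is None: mask=np.ones(d.shape,bool)
    v,u=np.nonzero(mask&(d>0));z=d[v,u]
    n=cv2.undistortPoints(np.c_[u,v].astype(float)[:,None],K,np.array([g['k1'],0,0,0.]))[:,0]
    c=np.c_[n*z[:,None],z]
    return (c-g['t'])@np.array(g['R']),u,v
def project(g,X):
    K=np.array([[g['fx'],0,g['cx']],[0,g['fy'],g['cy']],[0,0,1.]])
    return cv2.projectPoints(np.array(X,float).reshape(-1,3),cv2.Rodrigues(np.array(g['R']))[0],np.array(g['t'],float),K,np.array([g['k1'],0,0,0.]))[0][:,0]
E
python3 - <<'E'
from h import *
np.set_printoptions(precision=1,suppress=True)
G={n:get_image(n) for n in('scene','top')}
for nm in('clip','rest','plate','plate_stand','tank','electrode_stand','beaker_blue','bottle_blue','jar_amber','bottle_green'):
  for c in G:
    for r in trace(nm,c)[:4]:
        X,u,v=cloud(G[c],r['mask'])
        if len(X)<5: continue
        m=np.median(X,0);t=X[X[:,2]>np.percentile(X[:,2],95)-6]
        print(nm,c,round(r['conf'],2),r['rect'],'med',m,'top',t.mean(0),'ext',np.ptp(X[:,:2],axis=0),len(X))
f=G['scene']['frame'][110:225,270:400,::-1];a=cv2.resize(f,None,fx=4.5,fy=4.5,interpolation=cv2.INTER_CUBIC)
cv2.imwrite('pics/crop1.png',a)
E
```

```text
clip scene 0.78 [366.3, 186.6, 380.6, 213.3] med [ 627.2 -176.5   26.2] top [ 629.6 -175.    60.4] ext [27.6 36.4] 199
clip scene 0.62 [337.0, 159.8, 354.0, 189.4] med [ 604.4 -103.6   65.5] top [608.4 -99.3 110.7] ext [90.1 88.5] 346
clip scene 0.6 [294.0, 111.0, 321.8, 151.1] med [722.7 143.9  49.3] top [725.2 146.3 116. ] ext [159.2 198.5] 573
clip top 0.92 [222.6, 114.2, 240.7, 136.5] med [724.9 146.3  53.7] top [729.6 149.1 117.8] ext [69.2 80.5] 352
clip top 0.57 [308.7, 158.2, 315.3, 172.4] med [606.1 -97.4  68. ] top [612.7 -96.8 113.3] ext [44.5 23.5] 115
rest scene 0.66 [330.4, 178.6, 358.8, 207.6] med [ 587.7 -104.6   17.3] top [ 595.1 -106.6   52.3] ext [182.2 159.2] 481
rest top 0.79 [301.1, 162.7, 317.7, 181.0] med [586.4 -99.4   9.4] top [587.8 -96.6  51. ] ext [55.6 46.8] 157
rest top 0.73 [342.6, 228.8, 361.1, 247.9] med [ 394.1 -217.2   96.2] top [ 396.3 -221.8  114.2] ext [53.3 54. ] 307
plate scene 0.82 [261.7, 187.9, 291.7, 218.3] med [428.2 -52.7  58.3] top [428.6 -52.6  80.3] ext [140.3 100.6] 504
plate top 0.37 [296.7, 215.1, 296.6, 230.4] med [435.  -51.8  81
[... 1086 characters left out ...]
 med [ 394.9 -216.8  110.1] top [ 396.3 -221.8  114.2] ext [53.3 50.5] 290
jar_amber scene 0.86 [326.2, 215.8, 345.0, 256.2] med [ 445.8 -227.    57.7] top [ 451.7 -215.7   86.4] ext [ 97.5 105.5] 512
jar_amber top 0.48 [344.1, 210.3, 356.0, 224.8] med [ 453.2 -209.5   83.7] top [ 457.3 -212.9   88. ] ext [41.3 37.1] 161
bottle_green scene 0.57 [340.6, 195.2, 364.3, 241.1] med [ 500.6 -220.5   61.9] top [ 510.8 -209.7   99.4] ext [173.4 125.4] 765
bottle_green top 0.68 [301.3, 154.7, 320.6, 181.7] med [ 599.6 -102.5    8.5] top [ 602.5 -100.1   54.5] ext [80.5 52.2] 283
bottle_green top 0.6 [337.9, 189.6, 353.4, 211.6] med [ 508.1 -202.2   85.8] top [ 515.4 -206.4  101.3] ext [54.4 45.7] 249
```

View pics/crop1.png

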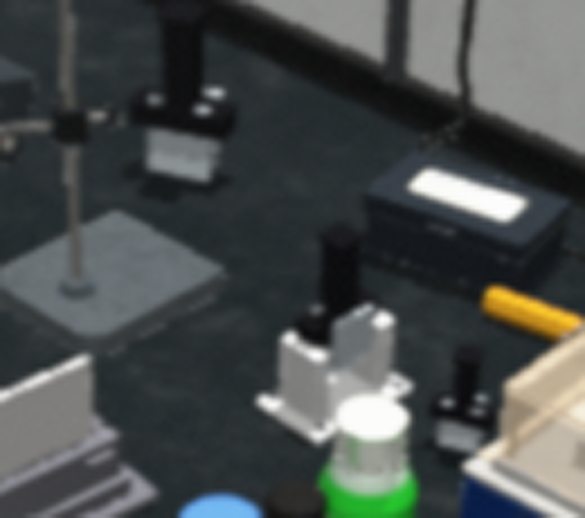

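The three candidates in the crop are the large one at (185,90), the middle one at (340,330) on the aluminium rest, and the small one at (465,410). The middle one's head is at z≈112, which matches 26+86 mm, and it stands on its rest, so it is the one to take. Next I'll find exact poses and yaws.

Run:
```python
from h import *
np.set_printoptions(precision=1,suppress=True)
for n in('top','scene'):
    g=get_image(n);X,u,v=cloud(g)
    def sl(lbl,c,r,z0,z1):
        m=(np.hypot(X[:,0]-c[0],X[:,1]-c[1])<r)&(X[:,2]>z0)&(X[:,2]<z1);P=X[m]
        if len(P)<5: print(n,lbl,'few');return
        (cx,cy),(w,h),a=cv2.minAreaRect(P[:,:2].astype(np.float32))
        q=P[:,:2]-P[:,:2].mean(0);ev,V=np.linalg.eigh(q.T@q);d=V[:,1]*np.sign(V[0,1])
        print(n,lbl,len(P),'rect',np.array([cx,cy,w,h,a]),'mean',P.mean(0),'pca',np.degrees(np.arctan2(d[1],d[0])),np.sqrt(ev/len(P)))
    sl('head',(610,-98),30,106,120)
    sl('crossbar',(606,-98),30,57,70)
    sl('cheeks',(600,-100),48,46,55)
    sl('restbase',(600,-100),60,3.5,9)
    sl('platetop',(430,-52),45,78,90)
    sl('plate',(430,-52),45,45,90)
    sl('rails',(430,-52),70,30,39)
    sl('standbase',(430,-52),75,4,14)
    sl('tank',(400,-372),85,55,64)
    sl('electrode',(640,100),90,8,20)
```

```text
top head 47 rect [613.7 -95.2  20.7  17.1   1.4] mean [613.2 -95.6 113.2] pca 36.313988494856744 [5.2 6.1]
top crossbar 52 rect [608.2 -96.9  21.7  41.6  80.3] mean [601.1 -96.7  65.4] pca -35.82179354427923 [ 4.9 10.9]
top cheeks 45 rect [614.  -96.5  27.6  59.7  88.3] mean [608.1 -99.1  50.6] pca -5.312420381427112 [ 9.7 23.7]
top restbase 257 rect [ 600.5 -102.   113.   112.8    7.7] mean [599.8 -95.2   5.8] pca -40.97807778548114 [27.  27.8]
top platetop 38 rect [432.2 -50.6   4.1  68.3  83.8] mean [431.8 -50.8  83.9] pca -5.909637095096492 [ 1.2 20. ]
top plate 61 rect [431.6 -50.6   4.3  69.5  83.6] mean [431.5 -51.4  75.6] pca -6.066257885366315 [ 1.3 19.9]
top rails 191 rect [432.1 -50.4  30.5  89.9  80.8] mean [429.9 -51.4  35.4] pca -8.547337971966693 [ 9.  27.4]
top standbase 563 rect [429.3 -45.  132.6 143.9  89.4] mean [429.7 -51.8   8.4] pca -4.811927119498426 [30.1 36.1]
top tank 865 rect [ 406.3 -369.7  132.6   74.3   12.8] mean [ 405.3 -369.2   60.7] pca 12.44547592539456 [23.5 40.5]
top electrode 773 rect [624.7  89.7 141.8 126.6  30.9] mean [605.6  77.1  14.5] pca 
[... 502 characters left out ...]
6.1]
scene platetop 75 rect [427.9 -51.9   8.6  69.9  82.6] mean [428.2 -52.6  81.7] pca -6.118877746947538 [ 1.7 20.4]
scene plate 368 rect [428.9 -52.4   8.9  72.1  85.1] mean [427.2 -52.8  66.1] pca -6.136980320023254 [ 1.5 20.6]
scene rails 235 rect [427.2 -54.2  29.2  90.7  81.1] mean [423.7 -56.8  34.5] pca -9.291842129098725 [ 6.5 27.7]
scene standbase 398 rect [418.4 -62.9 111.4 134.7  38.7] mean [412.  -68.1   8.4] pca -26.848400127342483 [17.3 35. ]
scene tank 1588 rect [ 404.3 -370.5  136.2   75.2   12.6] mean [ 399.5 -372.2   59.7] pca 11.9653551010471 [23.9 41.1]
scene electrode 626 rect [642.3  83.1 178.  114.8   9.6] mean [603.8  75.2  13.2] pca -54.039376629487506 [27.3 30.6]
```

```bash
cat > fit.py <<'E'
from h import *
from scipy.optimize import differential_evolution as DE
np.set_printoptions(precision=2,suppress=True)
S=4
def box(x0,x1,y0,y1,z0,z1): return np.array([[x,y,z] for x in(x0,x1) for y in(y0,y1) for z in(z0,z1)],float)
best=[]
vis=[]
for n,(r0,r1,c0,c1) in {'top':(148,188,294,326),'scene':(150,214,322,364)}.items():
    g=get_image(n);f=cv2.resize(g['frame'][r0:r1,c0:c1],None,fx=S,fy=S,interpolation=cv2.INTER_CUBIC)
    obs=(f.min(2)>110).astype(np.uint8)
    if n=='scene': # green bottle cap region excluded
        ok=np.ones_like(obs);ok[(195-r0)*S:,(340-c0)*S:]=0
    else: ok=np.ones_like(obs)
    def ren(p):
        x,y,a,t,w=p;R=np.array([[np.cos(a),-np.sin(a),0],[np.sin(a),np.cos(a),0],[0,0,1]])
        m=np.zeros_like(obs)
        def dr(B,val):
            q=(project(g,B@R.T+[x,y,0])-[c0,r0]+.5)*S-.5
            cv2.fillConvexPoly(m,cv2.convexHull(q.astype(np.float32)).round().astype(int),val)
        dr(box(-25,25,-38,38,0,6),1)
        ch=[(box(-w,w,19,19+t,6,50),1),(box(-w,w,-19-t,-19,6,50),1)]
        # far to near
        cam=-np.array(g['R']).T@g['t'];ch.sort(key=lambda b:-np.linalg.norm((b[0]@R.T+[x,y,0]).mean(0)-cam))
        dr(*ch[0]);dr(box(-9,9,-16,16,30,50),0)if 0 else None
        dr(box(-10,10,-25,25,50,64),0);dr(box(-8,8,-8,8,64,108),0);dr(box(-10,10,-10,10,108,112),0)
        if n=='scene': dr(*ch[1])
        return m
    def cost(p):
        m=ren(p);i=(m&obs&ok).sum();return 1-i/max(1,((m|obs)&ok).sum())
    r=DE(cost,[(590,625),(-115,-85),(np.radians(60),np.radians(120)),(3,14),(12,25)],seed=1,maxiter=60,popsize=12)
    print(n,r.fun,r.x[:2],np.degrees(r.x[2])-90,r.x[3:])
    o=f.copy();cs,_=cv2.findContours(ren(r.x),cv2.RETR_LIST,cv2.CHAIN_APPROX_NONE);cv2.drawContours(o,cs,-1,(255,0,0),1)
    o=np.hstack([f,o]);vis.append(cv2.copyMakeBorder(o,0,260-o.shape[0],0,340-o.shape[1],cv2.BORDER_CONSTANT))
cv2.imwrite('pics/fit1.png',np.hstack(vis)[:,:,::-1])
E
python3 fit.py
```

```text
top 0.22878837900297133 [613.54 -95.3 ] -1.8889437188862388 [13.25 17.02]
scene 0.23317660887452252 [612.79 -96.33] -1.7480759428536459 [11.87 12.72]
```

View pics/fit1.png

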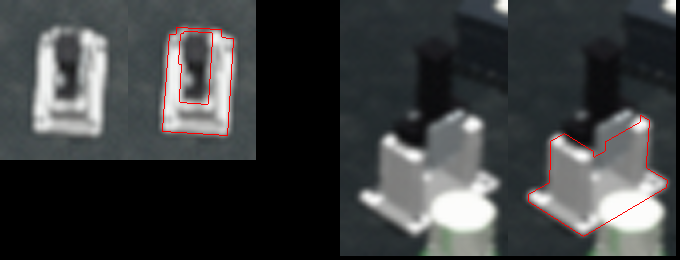

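Top-image rest fit: the rest is at about (613,-95.5) with yaw ≈ -1.8°, and the clip head agrees. The plate is at (430,-51.5) with yaw -6.1°, and the tank is at (405.5,-370) with yaw 12.5°. I'll start moving, raised and turned, going round on the robot's side of the electrode.

```bash
python3 -m jog '[{"jaw":1,"tz":-1,"wz":-7.1},{"tz":-1,"wz":-7.1},{"tx":-0.44,"ty":-1},{"tx":-0.44,"ty":-1},{"tx":-0.44,"ty":-1},{"tx":-0.44,"ty":-1},{"tx":-0.44,"ty":-1},{"tx":-0.44,"ty":-1}]'
cat >> h.py <<'E'
def delta(target,yaw):
    "shift to target in tool axes (units of 30 mm) and tool turn about z (deg); yaw = wanted world yaw of tool y"
    from scipy.spatial.transform import Rotation as Ro
    s=sensors.observe();R=Ro.from_quat(s['tool_rot']).as_matrix();p=np.array(s['eef_pos'])
    y0=np.degrees(np.arctan2(R[1,1],R[0,1]));d=R.T@(np.array(target)-p)
    print('t',round(s['time_s'],2),'pos',p.round(1),'yaw',round(y0,2),'tilt',(R[:2,2]*57.3).round(2),'shift',(d/30).round(3),'wz',round(-(yaw-y0),2),'j',np.round(s['joints'],2),'F',np.round(s['ft_force'],1),'gap',round(s['finger_gap'],1),'gf',np.round(s['gripper_force'],1))
E
```

```text
$[0]: bad value
```

```bash
python3 -m jog '[{"tx":-0.44,"ty":-1},{"tx":-0.44,"ty":-1},{"tx":-0.44,"ty":-1},{"tx":-0.44,"ty":-1},{"tx":-0.44,"ty":-1},{"tx":-0.44,"ty":-1},{"tx":-0.44,"ty":-1},{"tx":-0.44,"ty":-1}]'; python3 -c "
from h import *
delta([400,-90,255],88.2)"
```

```text
t 1.4 pos [154.5 527.8 196.2] yaw 73.68 tilt [-0.  0.] shift [-13.64  -17.466  -1.962] wz -14.52 j [ 1.2   0.35  1.65  0.    1.14 -0.08] F [-0.4 -0.1 -0.2] gap 93.0 gf 0.0$[0]: bad value
```

Rows seem to need every key.

```bash
python3 -m jog '[{"jaw":1,"tx":0,"ty":0,"tz":-1,"wx":0,"wy":0,"wz":-7.1},{"jaw":1,"tx":0,"ty":0,"tz":-1,"wx":0,"wy":0,"wz":-7.1},{"jaw":1,"tx":-0.44,"ty":-1,"tz":0,"wx":0,"wy":0,"wz":0},{"jaw":1,"tx":-0.44,"ty":-1,"tz":0,"wx":0,"wy":0,"wz":0},{"jaw":1,"tx":-0.44,"ty":-1,"tz":0,"wx":0,"wy":0,"wz":0},{"jaw":1,"tx":-0.44,"ty":-1,"tz":0,"wx":0,"wy":0,"wz":0},{"jaw":1,"tx":-0.44,"ty":-1,"tz":0,"wx":0,"wy":0,"wz":0},{"jaw":1,"tx":-0.44,"ty":-1,"tz":0,"wx":0,"wy":0,"wz":0}]'
```

```text
time_s: 2.07
eef_pos: [227.2, 343.6, 256.2]
tool_rot: [0.018, 1.0, 0.0, 0.0]
ft_force: [-0.1, 0.5, 0.4]
finger_gap: 92.8
gripper_force: 0.0
```

```bash
for i in 1; do python3 -m jog '[{"jaw":1,"tx":-0.44,"ty":-1,"tz":0,"wx":0,"wy":0,"wz":0},{"jaw":1,"tx":-0.44,"ty":-1,"tz":0,"wx":0,"wy":0,"wz":0},{"jaw":1,"tx":-0.44,"ty":-1,"tz":0,"wx":0,"wy":0,"wz":0},{"jaw":1,"tx":-0.44,"ty":-1,"tz":0,"wx":0,"wy":0,"wz":0},{"jaw":1,"tx":-0.44,"ty":-1,"tz":0,"wx":0,"wy":0,"wz":0},{"jaw":1,"tx":-0.44,"ty":-1,"tz":0,"wx":0,"wy":0,"wz":0},{"jaw":1,"tx":-0.44,"ty":-1,"tz":0,"wx":0,"wy":0,"wz":0},{"jaw":1,"tx":-0.44,"ty":-1,"tz":0,"wx":0,"wy":0,"wz":0}]'; done; python3 -m jog '[{"jaw":1,"tx":-0.44,"ty":-1,"tz":0,"wx":0,"wy":0,"wz":0},{"jaw":1,"tx":-0.44,"ty":-1,"tz":0,"wx":0,"wy":0,"wz":0},{"jaw":1,"tx":-0.44,"ty":-1,"tz":0,"wx":0,"wy":0,"wz":0},{"jaw":1,"tx":-0.44,"ty":-1,"tz":0,"wx":0,"wy":0,"wz":0},{"jaw":1,"tx":-0.44,"ty":-1,"tz":0,"wx":0,"wy":0,"wz":0},{"jaw":1,"tx":-0.44,"ty":-1,"tz":0,"wx":0,"wy":0,"wz":0}]'; python3 -c "
from h import *
delta([613.2,-95.6,150],88.2)"
```

```text
time_s: 2.73
eef_pos: [323.9, 99.8, 256.4]
tool_rot: [0.018, 1.0, 0.0, 0.0]
ft_force: [0.7, -0.4, 0.5]
finger_gap: 92.6
gripper_force: 0.0
time_s: 3.23
eef_pos: [396.4, -83.3, 256.3]
tool_rot: [0.019, 1.0, -0.0, 0.0]
ft_force: [-0.5, 1.3, 0.7]
finger_gap: 92.5
gripper_force: 0.0
t 3.23 pos [396.4 -83.3 256.3] yaw 87.86 tilt [ 0.03 -0.01] shift [-7.234 -0.139  3.548] wz -0.34 j [-0.32  0.01  1.91  0.    1.22 -1.86] F [-0.5  1.3  0.7] gap 92.5 gf 0.0
```

```bash
python3 -m jog '[{"jaw":1,"tx":-0.9,"ty":-0.02,"tz":0,"wx":0,"wy":0,"wz":-0.34},{"jaw":1,"tx":-0.9,"ty":-0.02,"tz":0,"wx":0,"wy":0,"wz":0},{"jaw":1,"tx":-0.9,"ty":-0.02,"tz":0,"wx":0,"wy":0,"wz":0},{"jaw":1,"tx":-0.9,"ty":-0.02,"tz":0,"wx":0,"wy":0,"wz":0},{"jaw":1,"tx":-0.9,"ty":-0.02,"tz":0.8,"wx":0,"wy":0,"wz":0},{"jaw":1,"tx":-0.9,"ty":-0.02,"tz":0.9,"wx":0,"wy":0,"wz":0},{"jaw":1,"tx":-0.9,"ty":-0.02,"tz":0.9,"wx":0,"wy":0,"wz":0},{"jaw":1,"tx":-0.9,"ty":-0.02,"tz":0.9,"wx":0,"wy":0,"wz":0}]'; python3 -m jog '[{"jaw":1,"tx":0,"ty":0,"tz":0,"wx":0,"wy":0,"wz":0},{"jaw":1,"tx":0,"ty":0,"tz":0,"wx":0,"wy":0,"wz":0}]'
python3 - <<'E'
from h import *
delta([613.2,-95.6,68],88.2)
g=get_image('scene');s=sensors.observe();p=np.array(s['eef_pos'])
from scipy.spatial.transform import Rotation as Ro
R=Ro.from_quat(s['tool_rot']).as_matrix();gp=s['finger_gap']/2
q=project(g,[p,p+R@[0,gp,0],p-R@[0,gp,0]]);print(q)
# stem expected positions
h=project(g,[[613.2,-95.6,112],[613.2,-95.6,64]])
S=5;r0,c0=90,290;a=cv2.resize(g['frame'][r0:r0+120,c0:c0+120],None,fx=S,fy=S,interpolation=cv2.INTER_CUBIC)[:,:,::-1].copy()
for k in q: cv2.circle(a,tuple(((k-[c0,r0]+.5)*S).astype(int)),4,(0,0,255),1)
for k in h: cv2.circle(a,tuple(((k-[c0,r0]+.5)*S).astype(int)),4,(0,255,0),1)
cv2.imwrite('pics/crop2.png',a)
E
```

```text
time_s: 3.9
eef_pos: [613.1, -93.2, 149.8]
tool_rot: [0.016, 1.0, -0.0, 0.0]
ft_force: [-0.0, -0.1, 0.7]
finger_gap: 93.0
gripper_force: 0.0
time_s: 4.07
eef_pos: [611.4, -92.9, 148.9]
tool_rot: [0.015, 1.0, 0.0, -0.002]
ft_force: [-0.5, -0.1, 0.2]
finger_gap: 92.9
gripper_force: 0.0
t 4.07 pos [611.4 -92.9 148.9] yaw 88.24 tilt [-0.22  0.05] shift [-0.072 -0.089  2.696] wz 0.04 j [-0.23  0.52  1.51 -0.    1.11 -1.77] F [-0.5 -0.1  0.2] gap 92.9 gf 0.0
[[344.69554186 146.99870693]
 [331.06699426 139.81898603]
 [358.97706447 154.5326984 ]]
```

View pics/crop2.png

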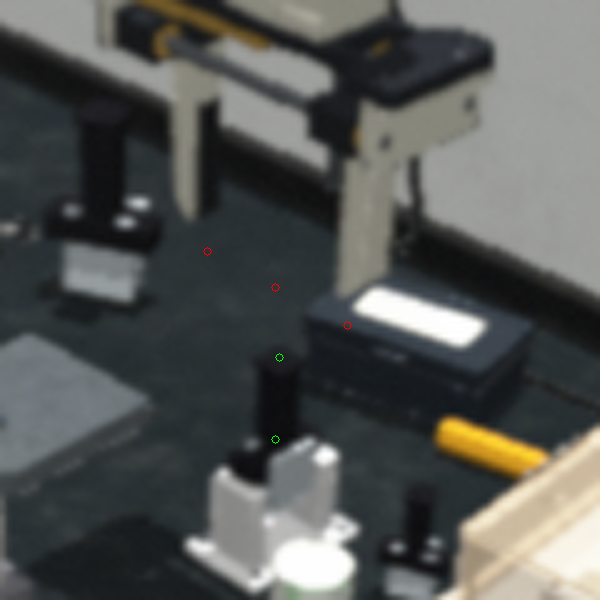

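In the crop, the midpoint of the open fingertips is in line with the stem head at crop (278,357). I'll descend and grip.

```bash
python3 -m jog '[{"jaw":1,"tx":-0.06,"ty":-0.09,"tz":0.6,"wx":0,"wy":0,"wz":0},{"jaw":1,"tx":0,"ty":0,"tz":0.7,"wx":0,"wy":0,"wz":0},{"jaw":1,"tx":0,"ty":0,"tz":0.7,"wx":0,"wy":0,"wz":0},{"jaw":1,"tx":0,"ty":0,"tz":0.5,"wx":0,"wy":0,"wz":0},{"jaw":1,"tx":0,"ty":0,"tz":0.1,"wx":0,"wy":0,"wz":0},{"jaw":1,"tx":0,"ty":0,"tz":0,"wx":0,"wy":0,"wz":0},{"jaw":1,"tx":0,"ty":0,"tz":0,"wx":0,"wy":0,"wz":0}]'; python3 -c "
from h import *
delta([613.2,-95.6,70],88.2)"
```

```text
time_s: 4.7
eef_pos: [614.2, -96.1, 75.3]
tool_rot: [0.016, 1.0, -0.0, 0.001]
ft_force: [0.4, -0.3, -0.1]
finger_gap: 92.8
gripper_force: 0.0
t 4.7 pos [614.2 -96.1  75.3] yaw 88.22 tilt [ 0.15 -0.03] shift [0.036 0.017 0.175] wz 0.02 j [-0.23  0.62  1.56  0.    0.97 -1.77] F [ 0.4 -0.3 -0.1] gap 92.8 gf 0.0
```

```bash
python3 -m jog '[{"jaw":0.5,"tx":0.03,"ty":0,"tz":0.17,"wx":0,"wy":0,"wz":0},{"jaw":0.3,"tx":0,"ty":0,"tz":0,"wx":0,"wy":0,"wz":0},{"jaw":0.2,"tx":0,"ty":0,"tz":0,"wx":0,"wy":0,"wz":0},{"jaw":0.2,"tx":0,"ty":0,"tz":0,"wx":0,"wy":0,"wz":0},{"jaw":0,"tx":0,"ty":0,"tz":0,"wx":0,"wy":0,"wz":0},{"jaw":0,"tx":0,"ty":0,"tz":0,"wx":0,"wy":0,"wz":0},{"jaw":0,"tx":0,"ty":0,"tz":0,"wx":0,"wy":0,"wz":0},{"jaw":0,"tx":0,"ty":0,"tz":0,"wx":0,"wy":0,"wz":0}]';python3 -m jog '[{"jaw":0,"tx":0,"ty":0,"tz":0,"wx":0,"wy":0,"wz":0},{"jaw":0,"tx":0,"ty":0,"tz":0,"wx":0,"wy":0,"wz":0},{"jaw":0,"tx":0,"ty":0,"tz":0,"wx":0,"wy":0,"wz":0},{"jaw":0,"tx":0,"ty":0,"tz":0,"wx":0,"wy":0,"wz":0}]'; python3 -c "
from h import *
delta([613.2,-95.6,70],88.2)"
```

```text
time_s: 5.37
eef_pos: [612.7, -95.9, 68.0]
tool_rot: [0.016, 1.0, 0.0, -0.0]
ft_force: [-0.4, -0.1, 0.7]
finger_gap: 44.4
gripper_force: 0.0
time_s: 5.7
eef_pos: [612.7, -95.9, 68.0]
tool_rot: [0.015, 1.0, -0.0, -0.0]
ft_force: [0.6, 0.7, 0.8]
finger_gap: 19.1
gripper_force: 30.0
t 5.7 pos [612.7 -95.9  68. ] yaw 88.22 tilt [-0. -0.] shift [-0.016  0.01  -0.066] wz 0.02 j [-0.23  0.62  1.56 -0.    0.95 -1.77] F [0.6 0.7 0.8] gap 19.1 gf 30.0
```

```bash
python3 -m jog '[{"jaw":0,"tx":0,"ty":0,"tz":0,"wx":0,"wy":0,"wz":0},{"jaw":0,"tx":0,"ty":0,"tz":0,"wx":0,"wy":0,"wz":0},{"jaw":0,"tx":0,"ty":0,"tz":0,"wx":0,"wy":0,"wz":0}]'
python3 - <<'E'
from h import *
s=sensors.observe();print(s['moment'])
g=get_image('scene')
S=6;r0,c0=130,305;a=cv2.resize(g['frame'][r0:r0+95,c0:c0+90],None,fx=S,fy=S,interpolation=cv2.INTER_CUBIC)[:,:,::-1]
cv2.imwrite('pics/crop3.png',a)
E
```

```text
time_s: 5.95
eef_pos: [612.7, -95.9, 68.0]
tool_rot: [0.016, 1.0, -0.0, 0.0]
ft_force: [-0.2, -0.1, 0.5]
finger_gap: 19.2
gripper_force: 30.0
[ 0.02385401 -0.00790319  0.01784546]
```

View pics/crop3.png

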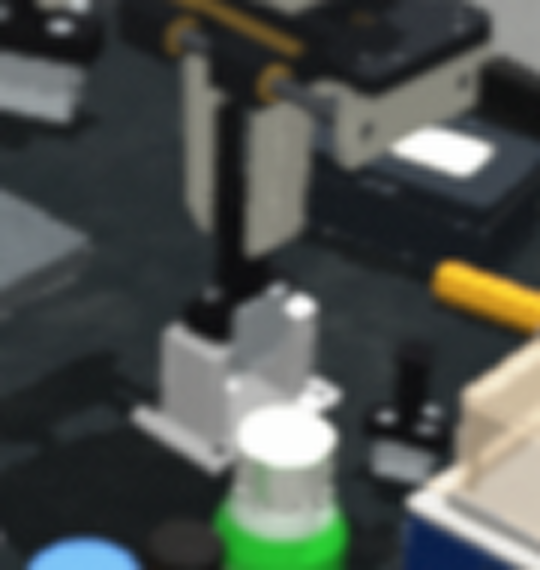

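The fingertips end at crop (280,250), roughly 10 mm or more above the crossbar. The gap of 19 mm suggests the pads hold the 20 mm head. I'll check the fingertip height by depth.

Run:
```python
from h import *
np.set_printoptions(precision=1,suppress=True)
g=get_image('scene');X,u,v=cloud(g)
for U in (340,343,346,348,350,352,354):
    print(U,[(int(b),*X[(u==U)&(v==b)][0].round(0)) for b in range(160,182,2) if ((u==U)&(v==b)).any()])
f=g['frame'];print(f[158:184,350].tolist())
print(project(g,[[612.7,-95.9-10,68],[612.7,-95.9-20,68],[612.7,-95.9-10,80],[613,-96,64],[613,-96,112]]))
```

```text
340 [(160, np.float64(606.0), np.float64(-85.0), np.float64(113.0)), (162, np.float64(603.0), np.float64(-87.0), np.float64(110.0)), (164, np.float64(605.0), np.float64(-86.0), np.float64(102.0)), (166, np.float64(605.0), np.float64(-86.0), np.float64(97.0)), (168, np.float64(709.0), np.float64(8.0), np.float64(-0.0)), (170, np.float64(699.0), np.float64(-1.0), np.float64(2.0)), (172, np.float64(694.0), np.float64(-7.0), np.float64(0.0)), (174, np.float64(687.0), np.float64(-13.0), np.float64(-1.0)), (176, np.float64(682.0), np.float64(-18.0), np.float64(-2.0)), (178, np.float64(600.0), np.float64(-92.0), np.float64(67.0)), (180, np.float64(596.0), np.float64(-96.0), np.float64(65.0))]
343 [(160, np.float64(611.0), np.float64(-90.0), np.float64(113.0)), (162, np.float64(606.0), np.float64(-94.0), np.float64(112.0)), (164, np.float64(602.0), np.float64(-98.0), np.float64(109.0)), (166, np.float64(604.0), np.float64(-97.0), np.float64(102.0)), (168, np.float64(604.0), np.float64(-97.0), np.float64(96.0)), (170, np.float64(601.0), np.float64(-100.0), np.float64(93.0)), (172, np.float64(
[... 3587 characters left out ...]
at64(-3.0)), (176, np.float64(707.0), np.float64(-46.0), np.float64(-0.0)), (178, np.float64(701.0), np.float64(-52.0), np.float64(-1.0)), (180, np.float64(636.0), np.float64(-107.0), np.float64(51.0))]
[[137, 136, 125], [138, 138, 127], [140, 140, 129], [141, 141, 129], [142, 141, 130], [146, 146, 134], [142, 141, 130], [139, 139, 127], [139, 138, 127], [137, 136, 124], [135, 134, 123], [135, 134, 124], [120, 121, 112], [78, 81, 77], [42, 47, 48], [35, 39, 42], [31, 33, 36], [28, 27, 31], [40, 39, 43], [88, 90, 94], [140, 145, 148], [127, 133, 136], [115, 121, 123], [115, 121, 122], [115, 120, 122], [115, 120, 123]]
[[347.7 177.7]
 [350.7 179.4]
 [347.8 173.7]
 [344.8 177.4]
 [345.4 161.1]]
```

The fingertips really end at z≈89, about 20 mm above the reported TCP, so the grip is on the head. I'll open and go about 18 mm lower, watching the force.

```bash
python3 -m jog '[{"jaw":0.5,"tx":0,"ty":0,"tz":0,"wx":0,"wy":0,"wz":0},{"jaw":0.5,"tx":0,"ty":0,"tz":0,"wx":0,"wy":0,"wz":0},{"jaw":0.5,"tx":0,"ty":0,"tz":0,"wx":0,"wy":0,"wz":0},{"jaw":0.5,"tx":0,"ty":0,"tz":0.1,"wx":0,"wy":0,"wz":0},{"jaw":0.5,"tx":0,"ty":0,"tz":0.2,"wx":0,"wy":0,"wz":0},{"jaw":0.5,"tx":0,"ty":0,"tz":0.1,"wx":0,"wy":0,"wz":0},{"jaw":0.5,"tx":0,"ty":0,"tz":0,"wx":0,"wy":0,"wz":0}]'; python3 -m jog '[{"jaw":0.5,"tx":0,"ty":0,"tz":0.1,"wx":0,"wy":0,"wz":0},{"jaw":0.5,"tx":0,"ty":0,"tz":0.1,"wx":0,"wy":0,"wz":0},{"jaw":0.5,"tx":0,"ty":0,"tz":0,"wx":0,"wy":0,"wz":0},{"jaw":0.5,"tx":0,"ty":0,"tz":0,"wx":0,"wy":0,"wz":0}]'
python3 - <<'E'
from h import *
delta([613.2,-95.6,50],88.2)
g=get_image('scene');X,u,v=cloud(g)
m=(abs(X[:,0]-610)<14)&(X[:,1]<-112)&(X[:,1]>-165)&(X[:,2]>66);P=X[m];print(len(P),np.percentile(P[:,2],[0,1,5]).round(1),v[m].max())
S=6;r0,c0=130,305;cv2.imwrite('pics/crop4.png',cv2.resize(g['frame'][r0:r0+95,c0:c0+90],None,fx=S,fy=S,interpolation=cv2.INTER_CUBIC)[:,:,::-1])
E
```

```text
time_s: 6.63
eef_pos: [612.1, -95.7, 54.9]
tool_rot: [0.016, 1.0, 0.0, -0.001]
ft_force: [0.7, 0.9, -0.1]
finger_gap: 46.5
gripper_force: 0.0
time_s: 6.97
eef_pos: [612.6, -95.9, 49.9]
tool_rot: [0.016, 1.0, 0.0, -0.0]
ft_force: [-0.2, -0.1, -0.3]
finger_gap: 46.5
gripper_force: 0.0
t 6.97 pos [612.6 -95.9  49.9] yaw 88.22 tilt [-0.02  0.  ] shift [-0.019  0.009 -0.005] wz 0.02 j [-0.23  0.65  1.57 -0.    0.92 -1.77] F [-0.2 -0.1 -0.3] gap 46.5 gf 0.0
971 [72.7 82.6 95.1] 180
```

View pics/crop4.png

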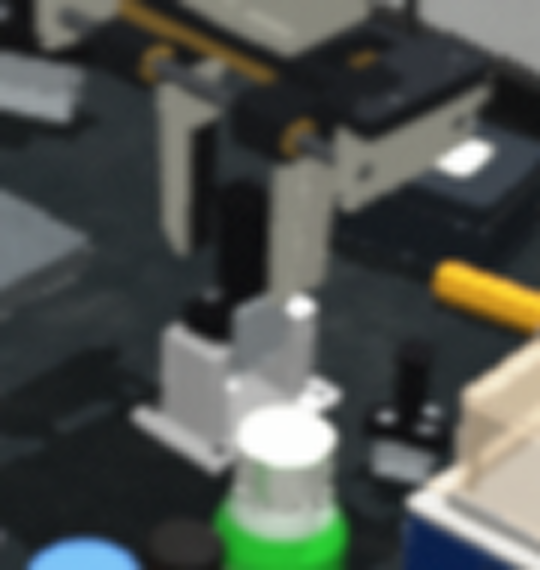

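The black pads at crop (200,135–245) are now level with the stem and the tips are just above the crossbar. I'll close.

```bash
python3 -m jog '[{"jaw":0.2,"tx":0,"ty":0,"tz":0,"wx":0,"wy":0,"wz":0},{"jaw":0.2,"tx":0,"ty":0,"tz":0,"wx":0,"wy":0,"wz":0},{"jaw":0,"tx":0,"ty":0,"tz":0,"wx":0,"wy":0,"wz":0},{"jaw":0,"tx":0,"ty":0,"tz":0,"wx":0,"wy":0,"wz":0},{"jaw":0,"tx":0,"ty":0,"tz":0,"wx":0,"wy":0,"wz":0},{"jaw":0,"tx":0,"ty":0,"tz":0,"wx":0,"wy":0,"wz":0},{"jaw":0,"tx":0,"ty":0,"tz":0,"wx":0,"wy":0,"wz":0},{"jaw":0,"tx":0,"ty":0,"tz":0,"wx":0,"wy":0,"wz":0}]'; python3 -c "
from h import *
delta([613.2,-95.6,50],88.2)"
```

```text
time_s: 7.68
eef_pos: [612.7, -95.9, 50.1]
tool_rot: [0.016, 1.0, -0.0, 0.0]
ft_force: [0.5, -0.0, 0.8]
finger_gap: 19.0
gripper_force: 30.0
t 7.68 pos [612.7 -95.9  50.1] yaw 88.22 tilt [ 0. -0.] shift [-0.015  0.011  0.003] wz 0.02 j [-0.23  0.65  1.57 -0.    0.92 -1.77] F [ 0.5 -0.   0.8] gap 19.0 gf 30.0
```

The gap is unchanged at 19 mm, so the long pads may still touch the head. I'll drop another 4 mm with force watched and re-grip.

```bash
python3 -m jog '[{"jaw":0.3,"tx":0,"ty":0,"tz":0,"wx":0,"wy":0,"wz":0},{"jaw":0.3,"tx":0,"ty":0,"tz":0,"wx":0,"wy":0,"wz":0},{"jaw":0.3,"tx":0,"ty":0,"tz":0.07,"wx":0,"wy":0,"wz":0},{"jaw":0.3,"tx":0,"ty":0,"tz":0.06,"wx":0,"wy":0,"wz":0},{"jaw":0.3,"tx":0,"ty":0,"tz":0,"wx":0,"wy":0,"wz":0}]'; python3 -m jog '[{"jaw":0,"tx":0,"ty":0,"tz":0,"wx":0,"wy":0,"wz":0},{"jaw":0,"tx":0,"ty":0,"tz":0,"wx":0,"wy":0,"wz":0},{"jaw":0,"tx":0,"ty":0,"tz":0,"wx":0,"wy":0,"wz":0},{"jaw":0,"tx":0,"ty":0,"tz":0,"wx":0,"wy":0,"wz":0},{"jaw":0,"tx":0,"ty":0,"tz":0,"wx":0,"wy":0,"wz":0},{"jaw":0,"tx":0,"ty":0,"tz":0,"wx":0,"wy":0,"wz":0}]'
python3 - <<'E'
from h import *
np.set_printoptions(precision=1,suppress=True)
delta([613.2,-95.6,50],88.2)
g=get_image('scene');X,u,v=cloud(g)
for U in (346,348,350): print(U,[tuple(X[(u==U)&(v==b)][0].round(0).tolist()) for b in range(166,182) if ((u==U)&(v==b)).any()])
g=get_image('scene')
S=6;r0,c0=130,305;cv2.imwrite('pics/crop5.png',cv2.resize(g['frame'][r0:r0+95,c0:c0+90],None,fx=S,fy=S,interpolation=cv2.INTER_CUBIC)[:,:,::-1])
E
```

```text
time_s: 8.1
eef_pos: [612.4, -95.8, 45.6]
tool_rot: [0.016, 1.0, 0.0, -0.0]
ft_force: [0.0, 0.1, 0.2]
finger_gap: 28.2
gripper_force: 0.0
time_s: 8.6
eef_pos: [612.7, -95.9, 46.1]
tool_rot: [0.016, 1.0, 0.0, -0.0]
ft_force: [-0.0, 0.1, -0.5]
finger_gap: 19.2
gripper_force: 30.0
t 8.6 pos [612.7 -95.9  46.1] yaw 88.22 tilt [-0.  0.] shift [-0.   0.  -0.1] wz 0.02 j [-0.2  0.7  1.6 -0.   0.9 -1.8] F [-0.   0.1 -0.5] gap 19.2 gf 30.0
346 [(601.0, -109.0, 109.0), (602.0, -109.0, 106.0), (601.0, -110.0, 104.0), (600.0, -111.0, 102.0), (604.0, -107.0, 95.0), (600.0, -110.0, 96.0), (603.0, -108.0, 90.0), (603.0, -108.0, 87.0), (601.0, -110.0, 87.0), (602.0, -109.0, 82.0), (600.0, -111.0, 82.0), (603.0, -109.0, 76.0), (602.0, -110.0, 74.0), (605.0, -107.0, 68.0), (606.0, -106.0, 65.0), (603.0, -109.0, 65.0)]
348 [(602.0, -114.0, 111.0), (603.0, -114.0, 108.0), (602.0, -115.0, 106.0), (600.0, -117.0, 105.0), (603.0, -114.0, 99.0), (604.0, -114.0, 96.0), (601.0, -117.0, 96.0), (604.0, -114.0, 90.0), (602.0, -116.0, 89.0), (599.0, -119.0, 89.0), (603.0, -115.0, 82.0), (601.0, -117.0, 81.0), (600.0, -118.0, 79.0), (613.0, -107.0, 65.0), (609.0, -110.0, 65.0), (610.0, -110.0, 61.0)]
350 [(601.0, -122.0, 115.0), (603.0, -120.0, 110.0), (602.0, -121.0, 109.0), (602.0, -122.0, 106.0), (602.0, -121.0, 103.0), (604.0, -120.0, 98.0), (603.0, -121.0, 97.0), (604.0, -120.0, 93.0), (604.0, -120.0, 90.0), (603.0, -121.0, 88.0), (605.0, -120.0, 83.0), (606.0, -119.0, 80.0), (618.0, -109.0, 66.0), (617.0, -110.0, 64.0), (618.0, -109.0, 60.0), (617.0, -110.0, 58.0)]
```

View pics/crop5.png

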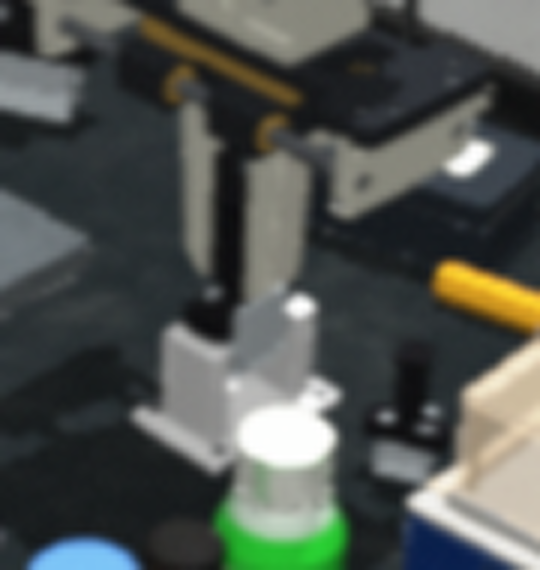

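The fingertips are now close above the crossbar with the clip held at 30 N. I'll lift it straight up.

```bash
python3 -m jog '[{"jaw":0,"tx":0,"ty":0,"tz":-0.2,"wx":0,"wy":0,"wz":0},{"jaw":0,"tx":0,"ty":0,"tz":-0.5,"wx":0,"wy":0,"wz":0},{"jaw":0,"tx":0,"ty":0,"tz":-0.6,"wx":0,"wy":0,"wz":0},{"jaw":0,"tx":0,"ty":0,"tz":-0.6,"wx":0,"wy":0,"wz":0},{"jaw":0,"tx":0,"ty":0,"tz":-0.6,"wx":0,"wy":0,"wz":0},{"jaw":0,"tx":0,"ty":0,"tz":-0.6,"wx":0,"wy":0,"wz":0},{"jaw":0,"tx":0.4,"ty":0.1,"tz":0,"wx":0,"wy":0,"wz":2.3},{"jaw":0,"tx":0.8,"ty":0.1,"tz":0,"wx":0,"wy":0,"wz":2}]'; python3 -c "
from h import *
delta([430,-51,138],83.9)"
```

```text
time_s: 9.37
eef_pos: [578.6, -88.2, 140.7]
tool_rot: [0.054, 0.999, -0.0, 0.002]
ft_force: [0.9, 0.0, -0.8]
finger_gap: 19.3
gripper_force: 30.0
t 9.37 pos [578.6 -88.2 140.7] yaw 83.82 tilt [ 0.21 -0.05] shift [5.06  0.698 0.07 ] wz -0.08 j [-0.23  0.47  1.62  0.    1.05 -1.69] F [ 0.9  0.  -0.8] gap 19.3 gf 30.0
```

```bash
python3 -m jog '[{"jaw":0,"tx":0.9,"ty":0.12,"tz":0,"wx":0,"wy":0,"wz":0},{"jaw":0,"tx":0.9,"ty":0.12,"tz":0,"wx":0,"wy":0,"wz":0},{"jaw":0,"tx":0.9,"ty":0.12,"tz":0,"wx":0,"wy":0,"wz":0},{"jaw":0,"tx":0.9,"ty":0.12,"tz":0,"wx":0,"wy":0,"wz":0},{"jaw":0,"tx":0.9,"ty":0.12,"tz":0,"wx":0,"wy":0,"wz":0},{"jaw":0,"tx":0.5,"ty":0.07,"tz":0,"wx":0,"wy":0,"wz":0},{"jaw":0,"tx":0,"ty":0,"tz":0,"wx":0,"wy":0,"wz":0},{"jaw":0,"tx":0,"ty":0,"tz":0,"wx":0,"wy":0,"wz":0}]'
python3 - <<'E'
from h import *
np.set_printoptions(precision=1,suppress=True)
delta([430,-51,138],83.9)
for n in('scene','top'):
    g=get_image(n);X,u,v=cloud(g)
    for lbl,z0,z1,nm in(('plate',40,84,'plate'),('jaws',115,144,'clip'),('bar',146,160,'clip')):
        m=(np.hypot(X[:,0]-430,X[:,1]+51)<42)&(X[:,2]>z0)&(X[:,2]<z1);P=X[m]
        if len(P)>8:
            q=P[:,:2]-P[:,:2].mean(0);d=np.linalg.eigh(q.T@q)[1][:,1]
            print(n,lbl,len(P),P.mean(0),'min',P.min(0),'max',P.max(0),np.degrees(np.arctan(d[1]/d[0])))
    if n=='scene':
        r0,c0=110,230;cv2.imwrite('pics/crop6.png',cv2.resize(g['frame'][r0:r0+120,c0:c0+100],None,fx=5,fy=5,interpolation=cv2.INTER_CUBIC)[:,:,::-1])
E
```

```text
time_s: 10.03
eef_pos: [430.5, -52.1, 139.9]
tool_rot: [0.053, 0.999, -0.0, 0.001]
ft_force: [0.0, -1.0, -0.0]
finger_gap: 19.1
gripper_force: 30.0
t 10.03 pos [430.5 -52.1 139.9] yaw 83.92 tilt [ 0.1 -0. ] shift [0.  0.  0.1] wz 0.02 j [-0.2  0.2  2.   0.   0.9 -1.7] F [ 0. -1. -0.] gap 19.1 gf 30.0
scene plate 409 [427.1 -52.8  62.5] min [392.1 -60.3  40. ] max [464.  -45.1  84. ] -6.456085716650354
scene jaws 113 [424.1 -61.1 133.3] min [412.3 -69.9 119.9] max [443.7 -44.7 143.9] -25.992626737043814
scene bar 161 [421.2 -58.6 153.9] min [402.2 -68.9 146.1] max [452.  -39.  159.8] -21.561845738840113
```

View pics/crop6.png

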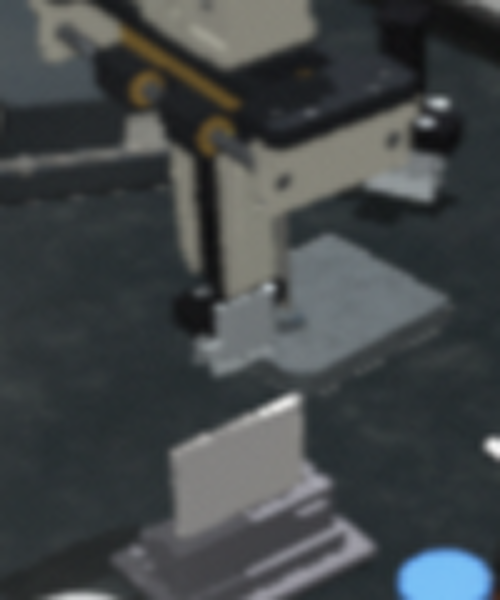

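The clip hangs upright at crop (230,330), above the plate top edge at crop (235,420). I'll measure the lateral offset between jaw and plate along the tool's y.

Run:
```python
from h import *
np.set_printoptions(precision=1,suppress=True)
from scipy.spatial.transform import Rotation as Ro
s=sensors.observe();R=Ro.from_quat(s['tool_rot']).as_matrix();p=np.array(s['eef_pos'])
for n in('scene','top'):
  g=get_image(n);X,u,v=cloud(g);L=(X-p)@R
  near=(abs(L[:,0])<60)&(abs(L[:,1])<60)
  for lbl,z0,z1 in(('plate',40,78),('platetop',79,88),('jaw',122,142),('bar',146,158),('finger',165,200)):
    m=near&(X[:,2]>z0)&(X[:,2]<z1)
    if m.sum()>8: print(n,lbl,m.sum(),'tx pct',np.percentile(L[m,0],[2,10,50,90,98]),'ty',np.percentile(L[m,1],[2,10,50,90,98]),'z',X[m,2].min())
g=get_image('scene');f=g['frame']
from workcell import trace
for nm in('plate','clip'):
  for r in trace(nm,'scene')[:3]: print(nm,r['conf'],r['rect'])
# predicted pixels with clip model at TCP axis: jaw corners for two hypotheses
def w(l): return p+R@np.array(l)
zc=p[2]-20.1
for nmh,d in(('x+9 to cam',-9),('x-14 to cam',-14)):
  P=[np.r_[w([sx*16,d,0])[:2],z] for sx in(1,-1) for z in(zc,zc+24)]
  print(nmh,((project(g,P)-[230,110]+.5)*5).round().tolist())
P=[np.r_[w([sx*35,sd,0])[:2],83] for sx in(1,-1) for sd in(-2,2)]
print('plate if under clip',((project(g,P)-[230,110]+.5)*5).round().tolist())
```

```text
scene plate 338 tx pct [-31.1 -24.2   4.4  31.7  37.6] ty [-4.7 -2.7 -1.1  0.7  2. ] z 40.01755783994214
scene platetop 66 tx pct [-30.5 -25.8   4.4  30.2  35.1] ty [-4.2 -2.9 -0.7  2.1  3.4] z 79.12045676319222
scene jaw 95 tx pct [-11.5  -8.1   6.9  16.7  18.3] ty [-16.7 -14.8 -12.    0.2   4.7] z 122.29586925187087
scene bar 125 tx pct [-21.4 -13.   12.2  26.   27.1] ty [-15.  -14.1  -9.    3.4   9.5] z 146.01314071348273
scene finger 238 tx pct [-6.2 -1.6  9.  10.8 11.3] ty [-26.4 -24.9 -11.8  15.4  23.6] z 165.8772262868014
plate 0.86 [264.6, 190.6, 290.9, 217.9]
plate 0.27 [341.6, 251.7, 406.6, 330.0]
clip 0.57 [301.8, 112.1, 320.6, 150.3]
clip 0.54 [265.3, 146.6, 286.0, 181.9]
x+9 to cam [[218.0, 380.0], [215.0, 335.0], [276.0, 354.0], [274.0, 310.0]]
x-14 to cam [[224.0, 385.0], [221.0, 340.0], [283.0, 359.0], [281.0, 315.0]]
plate if under clip [[179.0, 454.0], [174.0, 450.0], [304.0, 398.0], [299.0, 394.0]]
```

```bash
python3 -m jog '[{"jaw":0,"tx":0,"ty":0.037,"tz":0.3,"wx":0,"wy":0,"wz":0},{"jaw":0,"tx":0,"ty":0,"tz":0.4,"wx":0,"wy":0,"wz":0},{"jaw":0,"tx":0,"ty":0,"tz":0.4,"wx":0,"wy":0,"wz":0},{"jaw":0,"tx":0,"ty":0,"tz":0.1,"wx":0,"wy":0,"wz":0},{"jaw":0,"tx":0,"ty":0,"tz":0,"wx":0,"wy":0,"wz":0}]'
python3 - <<'E'
from h import *
delta([430.5,-51,83],83.9)
g=get_image('scene');r0,c0=130,240;cv2.imwrite('pics/crop7.png',cv2.resize(g['frame'][r0:r0+90,c0:c0+80],None,fx=6.6,fy=6.6,interpolation=cv2.INTER_CUBIC)[:,:,::-1])
E
python3 -m jog '[{"jaw":0,"tx":0,"ty":0,"tz":0.1,"wx":0,"wy":0,"wz":0},{"jaw":0,"tx":0,"ty":0,"tz":0.1,"wx":0,"wy":0,"wz":0}]'
```

```text
time_s: 10.8
eef_pos: [429.6, -50.7, 102.1]
tool_rot: [0.053, 0.999, 0.0, -0.001]
ft_force: [-0.4, 0.6, -0.7]
finger_gap: 19.2
gripper_force: 30.0
t 10.8 pos [429.6 -50.7 102.1] yaw 83.92 tilt [-0.12  0.03] shift [-0.034 -0.008  0.636] wz 0.02 j [-0.23  0.28  2.03  0.    0.83 -1.69] F [-0.4  0.6 -0.7] gap 19.2 gf 30.0
time_s: 11.02
eef_pos: [430.6, -50.9, 97.4]
tool_rot: [0.053, 0.999, -0.0, 0.001]
ft_force: [-1.1, 0.2, -0.8]
finger_gap: 19.5
gripper_force: 30.0
```

View pics/crop7.png

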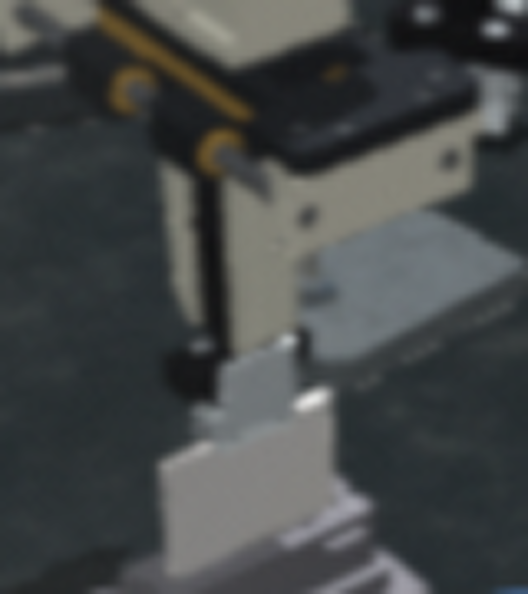

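The crop shows the jaw lips at (215,440)–(295,415), meeting the plate's top edge. I'll continue in small steps and watch the force.

```bash
for i in 1; do python3 -m jog '[{"jaw":0,"tx":0,"ty":0,"tz":0.05,"wx":0,"wy":0,"wz":0},{"jaw":0,"tx":0,"ty":0,"tz":0.05,"wx":0,"wy":0,"wz":0}]'|grep -E 'eef|ft_|gap'; python3 -m jog '[{"jaw":0,"tx":0,"ty":0,"tz":0.05,"wx":0,"wy":0,"wz":0},{"jaw":0,"tx":0,"ty":0,"tz":0.05,"wx":0,"wy":0,"wz":0}]'|grep -E 'eef|ft_|gap'; done
```

```text
eef_pos: [430.2, -50.9, 94.1]
ft_force: [-0.3, -0.7, 1.8]
finger_gap: 19.1
eef_pos: [431.1, -51.1, 91.8]
ft_force: [-0.2, 0.1, 12.8]
finger_gap: 19.4
```

The jaws are opening, with 12.8 N at insertion start. I'll keep pushing toward the seat at TCP z≈83.

```bash
python3 -m jog '[{"jaw":0,"tx":0,"ty":0,"tz":0.05,"wx":0,"wy":0,"wz":0},{"jaw":0,"tx":0,"ty":0,"tz":0.05,"wx":0,"wy":0,"wz":0},{"jaw":0,"tx":0,"ty":0,"tz":0.05,"wx":0,"wy":0,"wz":0}]'|grep -E 'eef|ft_|gap'; python3 -m jog '[{"jaw":0,"tx":0,"ty":0,"tz":0.05,"wx":0,"wy":0,"wz":0},{"jaw":0,"tx":0,"ty":0,"tz":0.04,"wx":0,"wy":0,"wz":0}]'|grep -E 'eef|ft_|gap';  python3 -m jog '[{"jaw":0,"tx":0,"ty":0,"tz":0.03,"wx":0,"wy":0,"wz":0},{"jaw":0,"tx":0,"ty":0,"tz":0.0,"wx":0,"wy":0,"wz":0}]'|grep -E 'eef|ft_|gap'
```

```text
eef_pos: [430.5, -50.9, 86.8]
ft_force: [-0.2, 0.7, 3.2]
finger_gap: 19.2
eef_pos: [430.3, -50.9, 83.9]
ft_force: [-0.1, -0.6, 4.2]
finger_gap: 19.2
eef_pos: [430.2, -50.9, 82.9]
ft_force: [0.9, 0.0, 1.3]
finger_gap: 18.8
```

```bash
python3 -m jog '[{"jaw":0,"tx":0,"ty":0,"tz":0.04,"wx":0,"wy":0,"wz":0},{"jaw":0,"tx":0,"ty":0,"tz":0.0,"wx":0,"wy":0,"wz":0}]'|grep -E 'eef|ft_|gap'; python3 -m jog '[{"jaw":0,"tx":0,"ty":0,"tz":0.02,"wx":0,"wy":0,"wz":0},{"jaw":0,"tx":0,"ty":0,"tz":0,"wx":0,"wy":0,"wz":0}]'|grep -E 'eef|ft_|gap'
```

```text
eef_pos: [431.1, -51.1, 82.7]
ft_force: [-1.3, 0.6, 14.2]
finger_gap: 19.6
eef_pos: [431.5, -51.2, 82.6]
ft_force: [-2.9, 0.2, 21.7]
finger_gap: 19.4
```

It is seated: the force rose sharply to 21.7 N at z≈82.7, as predicted. I'll lift straight up.

```bash
python3 -m jog '[{"jaw":0,"tx":0,"ty":0,"tz":-0.06,"wx":0,"wy":0,"wz":0},{"jaw":0,"tx":0,"ty":0,"tz":-0.15,"wx":0,"wy":0,"wz":0},{"jaw":0,"tx":0,"ty":0,"tz":-0.25,"wx":0,"wy":0,"wz":0},{"jaw":0,"tx":0,"ty":0,"tz":-0.35,"wx":0,"wy":0,"wz":0},{"jaw":0,"tx":0,"ty":0,"tz":-0.4,"wx":0,"wy":0,"wz":0},{"jaw":0,"tx":0,"ty":0,"tz":-0.4,"wx":0,"wy":0,"wz":0},{"jaw":0,"tx":0,"ty":0,"tz":-0.4,"wx":0,"wy":0,"wz":0},{"jaw":0,"tx":0,"ty":0,"tz":-0.4,"wx":0,"wy":0,"wz":0}]'; python3 -m jog '[{"jaw":0,"tx":0,"ty":0,"tz":-0.5,"wx":0,"wy":0,"wz":0},{"jaw":0,"tx":0,"ty":0,"tz":-0.6,"wx":0,"wy":0,"wz":0},{"jaw":0,"tx":0,"ty":0,"tz":-0.6,"wx":0,"wy":0,"wz":0},{"jaw":0,"tx":0,"ty":0,"tz":-0.5,"wx":0,"wy":0,"wz":0},{"jaw":0,"tx":0,"ty":0,"tz":-0.2,"wx":0,"wy":0,"wz":0},{"jaw":0,"tx":0,"ty":0,"tz":0,"wx":0,"wy":0,"wz":0},{"jaw":0,"tx":0,"ty":0,"tz":0,"wx":0,"wy":0,"wz":0}]'
python3 - <<'E'
from h import *
np.set_printoptions(precision=1,suppress=True)
delta([406,-370,225],102.5)
from scipy.spatial.transform import Rotation as Ro
s=sensors.observe();R=Ro.from_quat(s['tool_rot']).as_matrix();p=np.array(s['eef_pos'])
g=get_image('scene');X,u,v=cloud(g);L=(X-p)@R
m=(abs(L[:,0])<50)&(abs(L[:,1])<15)&(L[:,2]>-5)&(L[:,2]<85)
A=L[m];print(m.sum(),A.min(0),A.max(0),np.percentile(A[:,0],[1,50,99]))
r0,c0=max(0,v[m].min()-40),u[m].min()-25;cv2.imwrite('pics/crop8.png',cv2.resize(g['frame'][r0:r0+110,c0:c0+90],None,fx=5.4,fy=5.4,interpolation=cv2.INTER_CUBIC)[:,:,::-1])
for z in range(20,80,8):
    k=m&(abs(L[:,2]-z)<4)
    if k.sum()>5: print(z,k.sum(),np.percentile(L[k,0],[3,97]),np.median(L[k,1]))
E
```

```text
time_s: 12.93
eef_pos: [429.8, -50.8, 154.4]
tool_rot: [0.053, 0.999, 0.0, -0.0]
ft_force: [-0.3, 0.5, -1.0]
finger_gap: 19.2
gripper_force: 30.0
time_s: 13.52
eef_pos: [429.8, -50.8, 225.1]
tool_rot: [0.053, 0.999, 0.0, -0.0]
ft_force: [1.1, 1.0, -1.5]
finger_gap: 19.1
gripper_force: 30.0
t 13.52 pos [429.8 -50.8 225.1] yaw 83.92 tilt [-0.  0.] shift [ -0.3 -10.7   0. ] wz -18.58 j [-0.2  0.1  1.9 -0.   1.1 -1.7] F [ 1.1  1.  -1.5] gap 19.1 gf 30.0
783 [-34.5 -15.   -5. ] [37.7  4.5 75.5] [-32.9   6.3  36.6]
20 63 [-32.9  35.4] -2.456663533631348
28 89 [-32.1  35.2] -2.2780378339330256
36 88 [-31.2  35.7] -2.064597144249992
44 88 [-29.7  35.2] -2.348658553007194
52 89 [-30.4  35.2] -2.755767507389297
60 80 [-30.4  36.2] -2.6106572705262976
68 85 [-29.7  35.7] -2.5232522081676407
76 25 [-27.3  34.9] -1.8078329198261087
```

View pics/crop8.png

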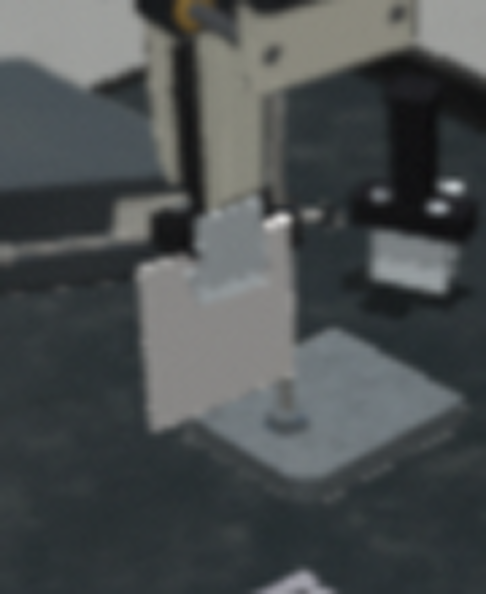

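The plate is upright and fully gripped, its lower edge 75 mm below the TCP as expected (crop (150,430)–(295,375)). I'll turn it to the tank's yaw and carry it over with the lower edge at 150 mm.

```bash
python3 -m jog '[{"jaw":0,"tx":0,"ty":0,"tz":0,"wx":0,"wy":0,"wz":-2},{"jaw":0,"tx":0,"ty":0,"tz":0,"wx":0,"wy":0,"wz":-5},{"jaw":0,"tx":0,"ty":0,"tz":0,"wx":0,"wy":0,"wz":-6},{"jaw":0,"tx":0,"ty":0,"tz":0,"wx":0,"wy":0,"wz":-4},{"jaw":0,"tx":0,"ty":0,"tz":0,"wx":0,"wy":0,"wz":-1.6},{"jaw":0,"tx":0.06,"ty":-0.2,"tz":0,"wx":0,"wy":0,"wz":0},{"jaw":0,"tx":0.12,"ty":-0.4,"tz":0,"wx":0,"wy":0,"wz":0},{"jaw":0,"tx":0.18,"ty":-0.6,"tz":0,"wx":0,"wy":0,"wz":0}]'; python3 -m jog '[{"jaw":0,"tx":0.21,"ty":-0.7,"tz":0,"wx":0,"wy":0,"wz":0},{"jaw":0,"tx":0.21,"ty":-0.7,"tz":0,"wx":0,"wy":0,"wz":0},{"jaw":0,"tx":0.21,"ty":-0.7,"tz":0,"wx":0,"wy":0,"wz":0},{"jaw":0,"tx":0.21,"ty":-0.7,"tz":0,"wx":0,"wy":0,"wz":0},{"jaw":0,"tx":0.21,"ty":-0.7,"tz":0,"wx":0,"wy":0,"wz":0},{"jaw":0,"tx":0.21,"ty":-0.7,"tz":0,"wx":0,"wy":0,"wz":0},{"jaw":0,"tx":0.21,"ty":-0.7,"tz":0,"wx":0,"wy":0,"wz":0},{"jaw":0,"tx":0.21,"ty":-0.7,"tz":0,"wx":0,"wy":0,"wz":0}]'; python3 -c "
from h import *
delta([406,-370,225],102.5)"
```

```text
time_s: 14.23
eef_pos: [427.0, -88.3, 224.8]
tool_rot: [-0.109, 0.994, 0.0, -0.001]
ft_force: [0.7, -0.7, -0.7]
finger_gap: 19.3
gripper_force: 30.0
time_s: 14.9
eef_pos: [413.9, -264.5, 224.7]
tool_rot: [-0.108, 0.994, 0.0, -0.001]
ft_force: [0.5, 0.5, -0.6]
finger_gap: 19.4
gripper_force: 30.0
t 14.9 pos [ 413.9 -264.5  224.7] yaw 102.43 tilt [-0.07  0.05] shift [ 1.014 -3.376 -0.012] wz -0.07 j [-0.66  0.21  1.76 -0.    1.17 -2.45] F [ 0.5  0.5 -0.6] gap 19.4 gf 30.0
```

```bash
python3 -m jog '[{"jaw":0,"tx":0.2,"ty":-0.68,"tz":0,"wx":0,"wy":0,"wz":0},{"jaw":0,"tx":0.2,"ty":-0.65,"tz":0,"wx":0,"wy":0,"wz":0},{"jaw":0,"tx":0.2,"ty":-0.65,"tz":0,"wx":0,"wy":0,"wz":0},{"jaw":0,"tx":0.18,"ty":-0.55,"tz":0,"wx":0,"wy":0,"wz":0},{"jaw":0,"tx":0.13,"ty":-0.4,"tz":0,"wx":0,"wy":0,"wz":0},{"jaw":0,"tx":0.06,"ty":-0.2,"tz":0,"wx":0,"wy":0,"wz":0},{"jaw":0,"tx":0,"ty":0,"tz":0,"wx":0,"wy":0,"wz":0},{"jaw":0,"tx":0,"ty":0,"tz":0,"wx":0,"wy":0,"wz":0}]';cat >meas.py <<'E'
from h import *
np.set_printoptions(precision=2,suppress=True)
from scipy.spatial.transform import Rotation as Ro
delta([406,-370,150],102.5)
s=sensors.observe();R=Ro.from_quat(s['tool_rot']).as_matrix();p=np.array(s['eef_pos'])
for n in('scene','top'):
    g=get_image(n);X,u,v=cloud(g);L=(X-p)@R
    m=(abs(L[:,0])<50)&(abs(L[:,1])<15)&(L[:,2]>27)&(L[:,2]<85)&(X[:,2]>66)
    if m.sum()>10:
        A=L[m];mm=[ ]
        for z in range(32,72,6):
            k=abs(A[:,2]-z)<3
            if k.sum()>8: mm.append(np.percentile(A[k,0],[3,97]).mean())
        q=np.polyfit(A[:,0],A[:,1],1);q2=np.polyfit(A[:,2],A[:,1],1)
        print(n,m.sum(),'plate tx mid',mm,'ty face',np.median(A[:,1]),'yaw err deg',np.degrees(q[0]),'tilt deg',np.degrees(q2[0]),'zmax',A[:,2].max())
    t=(np.hypot(X[:,0]-405,X[:,1]+370)<82)&(X[:,2]>57)&(X[:,2]<63)
    r=cv2.minAreaRect(X[t][:,:2].astype(np.float32));
    c=np.r_[r[0],60.];print(n,'tank',r,'in tool',((c-p)@R)[:2])
    np.save(f'{n}.npy',g['frame'])
E
python3 meas.py
```

```text
time_s: 15.57
eef_pos: [406.5, -360.8, 225.2]
tool_rot: [-0.109, 0.994, 0.0, -0.0]
ft_force: [1.0, 0.2, -1.0]
finger_gap: 19.1
gripper_force: 30.0
t 15.57 pos [ 406.5 -360.8  225.2] yaw 102.49 tilt [-0.03  0.04] shift [ 0.08 -0.3   2.51] wz -0.01 j [-0.81  0.31  1.63  0.    1.2  -2.6 ] F [ 1.   0.2 -1. ] gap 19.1 gf 30.0
scene 333 plate tx mid [np.float64(20.129243453824174), np.float64(3.0034638688199173), np.float64(2.906168367546506), np.float64(3.9508163961079124), np.float64(3.7555461691161387), np.float64(3.5642467890802916), np.float64(4.292234950374484)] ty face -2.9028121866277097 yaw err deg 1.3819024504696833 tilt deg -1.067565324111001 zmax 75.05724612049342
scene tank ((403.335205078125, -369.9721984863281), (135.4395294189453, 75.52394104003906), 12.550633430480957) in tool [ 4.99 -8.37]
top tank ((463.89691162109375, -351.7328796386719), (12.071603775024414, 59.51586151123047), 12.523021697998047) in tool [-58.08  -3.66]
```

```bash
python3 -m jog '[{"jaw":0,"tx":0.03,"ty":-0.13,"tz":0.2,"wx":0,"wy":0,"wz":0},{"jaw":0,"tx":0.03,"ty":-0.13,"tz":0.4,"wx":0,"wy":0,"wz":0},{"jaw":0,"tx":0,"ty":0,"tz":0.5,"wx":0,"wy":0,"wz":0},{"jaw":0,"tx":0,"ty":0,"tz":0.4,"wx":0,"wy":0,"wz":0},{"jaw":0,"tx":0,"ty":0,"tz":0.2,"wx":0,"wy":0,"wz":0},{"jaw":0,"tx":0,"ty":0,"tz":0,"wx":0,"wy":0,"wz":0},{"jaw":0,"tx":0,"ty":0,"tz":0,"wx":0,"wy":0,"wz":0},{"jaw":0,"tx":0,"ty":0,"tz":0,"wx":0,"wy":0,"wz":0}]'
python3 - <<'E'
from h import *
np.set_printoptions(precision=1,suppress=True)
for n in('scene','top'):
    g=get_image(n);f=cv2.cvtColor(cv2.imread(f'pics/{n}0.png'),cv2.COLOR_BGR2GRAY).astype(np.float32)
    # rectify z=60 plane, 0.5 mm/px, in tank axes about (405,-370), yaw 12.5
    a=np.radians(12.5);ey=np.array([np.cos(a),np.sin(a)]);ex=np.array([-np.sin(a),np.cos(a)]) # ey along long axis
    yy,xx=np.mgrid[-75:75.1:.5,-45:45.1:.5]
    P=np.stack([405+yy*ey[0]+xx*ex[0],-370+yy*ey[1]+xx*ex[1],0*xx+60],-1).reshape(-1,3)
    q=project(g,P).reshape(*xx.shape,2).astype(np.float32)
    im=cv2.remap(f,q[...,0],q[...,1],cv2.INTER_CUBIC)
    cv2.imwrite(f'pics/rect_{n}.png',im)
    c=im[20:-20];
    row=im[100:200].mean(0);col=im[:,80:100].mean(1)
    print(n,'across',row[::6].astype(int));print('along',col[::8].astype(int))
    lab=(im<110).astype(np.uint8);k,l,st,ce=cv2.connectedComponentsWithStats(lab)
    for i in range(1,k):
        if st[i,4]>150: print('comp',st[i]*.5-[45,75,0,0,0],ce[i]*.5-[45,75])
A=[cv2.imread(f'pics/rect_{n}.png') for n in('scene','top')];cv2.imwrite('pics/rect.png',cv2.resize(np.hstack(A),None,fx=1.5,fy=1.5))
E
python3 meas.py
```

```text
time_s: 16.33
eef_pos: [406.8, -369.5, 175.0]
tool_rot: [-0.109, 0.994, -0.0, 0.0]
ft_force: [-0.7, 0.2, -1.9]
finger_gap: 19.4
gripper_force: 30.0
scene across [129 130 135 213 237 237 236 236 237 237 236 222 160 139 142 143 141 139
 148 214 237 236 236 236 237 237 236 204  84  43  43]
along [157 142 184 235 237 237 227 197 193 193 193 193 193 194 194 194 157  53
  18  69 167 175 159 156 156 156 157 157 157 156 139 181 233 236 236 191
  85  55]
comp [ -45.   -75.    90.5  150.5 3998.5] [17.2 26.9]
comp [ -9.5  -9.5  19.5  13.  448. ] [-0.1 -3.3]
top across [ 79  80 122 191 226 232 231 231 233 234 232 219 203 202 206 217 232 238
 235 231 231 232 232 233 235 236 236 218 168 126 115]
along [ 69  61 123 220 233 233 234 186  73 123 209 221 219 217 220 222 218 218
 216 215 218 222 221 217 215 215 218 218 196 105  76 173 223 233 233 226
 155  85]
comp [ -45.   -75.    90.5  150.5 4094. ] [-14.4  -9.3]
comp [ -7.5 -44.5  16.5   5.5 157.5] [  0.1 -42.1]
comp [ -7.   40.5  16.5   6.5 180.5] [ 1.3 43.7]
t 16.43 pos [ 406.8 -369.5  175.2] yaw 102.53 tilt [ 0.05 -0.05] shift [ 0.03 -0.01  0.84] wz 0.03 j [-0.82  0.37  1.68 -0.    1.09 -2.61] F [ 0.1 -0.5 -1.3] gap 19.3 gf 30.0
scene 292 plate tx mid [np.float64(20.03996975348239), np.float64(14.817268253795671), np.float64(2.7434097290220123), np.float64(2.826543926108272), np.float64(4.290088161721487), np.float64(2.450979715252366), np.float64(4.946470696871753)] ty face -3.022903316740938 yaw err deg 1.405847421513553 tilt deg -1.0707507455572949 zmax 75.90545864749363
scene tank ((404.01300048828125, -370.4964599609375), (136.06661987304688, 75.62723541259766), 12.222323417663574) in tool [ 3.01 -0.22]
top tank ((462.98419189453125, -355.8345947265625), (15.422246932983398, 71.37115478515625), 13.05125617980957) in tool [-57.74   1.3 ][ WARN:0@0.803] global loadsave.cpp:1063 imwrite_ Unsupported depth image for selected encoder is fallbacked to CV_8U.
```

View pics/rect.png

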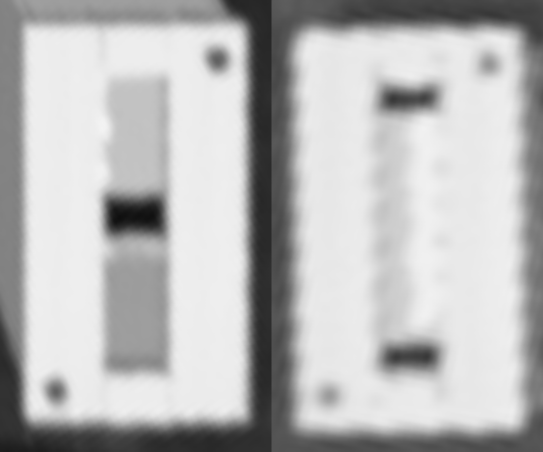

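The rectified views show the slot at ±11 × ±50 mm, centred within about 1 mm of (405,-369.5) at yaw 12.5°. Final descent, with a 0.8 mm correction across the slot.

```bash
python3 -m jog '[{"jaw":0,"tx":0,"ty":0.03,"tz":0.15,"wx":0,"wy":0,"wz":0},{"jaw":0,"tx":0,"ty":0,"tz":0.25,"wx":0,"wy":0,"wz":0},{"jaw":0,"tx":0,"ty":0,"tz":0.25,"wx":0,"wy":0,"wz":0},{"jaw":0,"tx":0,"ty":0,"tz":0.15,"wx":0,"wy":0,"wz":0},{"jaw":0,"tx":0,"ty":0,"tz":0.03,"wx":0,"wy":0,"wz":0},{"jaw":0,"tx":0,"ty":0,"tz":0,"wx":0,"wy":0,"wz":0},{"jaw":0,"tx":0,"ty":0,"tz":0,"wx":0,"wy":0,"wz":0},{"jaw":0,"tx":0,"ty":0,"tz":0,"wx":0,"wy":0,"wz":0}]'
cat > m2.py <<'E'
from h import *
np.set_printoptions(precision=2,suppress=True)
from scipy.spatial.transform import Rotation as Ro
delta([406.6,-369,150],102.5)
s=sensors.observe();R=Ro.from_quat(s['tool_rot']).as_matrix();p=np.array(s['eef_pos'])
C=[]
for i in range(4):
    g=get_image('scene');X,u,v=cloud(g);L=(X-p)@R
    C.append(L[(abs(L[:,0])<32)&(abs(L[:,1])<7)&(L[:,2]>30)&(L[:,2]<68)])
A=np.vstack(C);k=np.ones(len(A),bool)
for _ in range(4):
    M=np.c_[A[:,0],A[:,2]-50,np.ones(len(A))];w=np.linalg.lstsq(M[k],A[k,1],rcond=None)[0];r=A[:,1]-M@w;k=abs(r)<2*np.std(r[k])
print('n',k.sum(),'slope tx deg, slope tz deg, ty',np.degrees(w[:2]),w[2])
# outline prediction vs picture: ideal plate at tool
f=g['frame'];S=6
P=[p+R@np.array([sx*35,0,z]) for sx,z in((-1,0),(1,0),(1,75),(-1,75))]
q=project(g,P);r0,c0=int(q[:,1].min())-20,int(q[:,0].min())-20
a=cv2.resize(f[r0:r0+95,c0:c0+95],None,fx=S,fy=S,interpolation=cv2.INTER_CUBIC)[:,:,::-1].copy()
d=np.radians(12.5);ey=np.array([np.cos(d),np.sin(d),0]);ex=np.array([-np.sin(d),np.cos(d),0]);o=np.array([404.6,-369.8,60])
sl=project(g,[o+i*50*ey+j*11*ex for i,j in((1,1),(1,-1),(-1,-1),(-1,1))])
for pts,c in((q,(0,0,255)),(sl,(0,160,0))): cv2.polylines(a,[((pts-[c0,r0]+.5)*S).astype(int)],True,c,1)
cv2.imwrite('pics/final.png',a)
E
python3 m2.py
```

```text
time_s: 17.2
eef_pos: [406.5, -368.5, 149.9]
tool_rot: [-0.109, 0.994, -0.0, 0.0]
ft_force: [-0.2, -0.1, -0.8]
finger_gap: 19.2
gripper_force: 30.0
t 17.2 pos [ 406.5 -368.5  149.9] yaw 102.52 tilt [ 0.02 -0.02] shift [-0.   -0.02 -0.  ] wz 0.02 j [-0.82  0.4   1.7   0.    1.04 -2.61] F [-0.2 -0.1 -0.8] gap 19.2 gf 30.0
n 617 slope tx deg, slope tz deg, ty [ 0.44 -1.05] -3.1459604339198566
```

View pics/final.png

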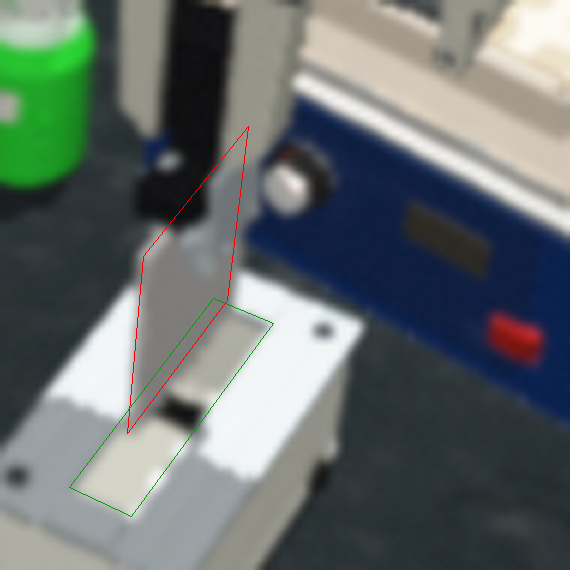

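The final picture shows the plate hanging upright over the slot and in line with it. Its lower edge, at crop (128,430)–(228,302), matches the model 15 mm above the cover, and it is centred within about 1 mm. I'll hand it in.

```bash
python3 -c "
from workcell import workorder
print(workorder.sign_off())"
```

```text
the job is handed in; nothing more can be done
None
```

The job is handed in at about 17 s of robot time: the clip is fully on the plate and still held, and the plate hangs upright about 15 mm above the slot, centred to about 1 mm and in line with it by my camera measurements; no verdict came back.

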